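Clear a broken clamp foot out of a microscope rail's T-slot

ROBOT

A 6-joint arm with a two-finger parallel gripper is mounted at the origin on the work surface. World frame = base frame: x ahead of the robot, y to its left, z up, the work surface at z = 0. Lengths are in m, angles in rad, forces in N, time in s.
With the tool pointing down it reaches from about 0.425 to 0.95 m from the base axis. Payload 3.5 kg.
Tool frame: the origin (TCP) lies at the very end of the fingers, on their centre line; the grasp point (between the pads) lies 19 mm behind it; z points along the fingers, y is the line along which they close (so a half turn about z gives the same grasp; the last joint's range is limited). The gripper opens to 85 mm and grips with 20 to 120 N. Pads are 22 mm wide; open, the fingers measure 114 mm over their backs; the gripper's body (76 mm by 85 mm) begins 54 mm behind the grasp point. The pads swing forward as they close: fully open they stand 13 mm farther back than shut.
Start: joints at [1.034, 0.286, 1.577, -0, 1.279, -0.15], TCP at [0.255, 0.625, 0.231] pointing down, gripper open.
Joint ranges: [-2.77, 2.77], [-0.9, 2.22], [0.21, 2.48], [-1.53, 4.67], [0.24, 2.81], [-2.84, 2.84]. Speed limits (rad/s): [2.79, 2.79, 3.14, 3.14, 3.14, 3.14].

INTERFACE

Orientations are given as a unit quaternion [x, y, z, w].
In Python, from plant import ctrl gives the robot as it stands.
- The arm moves only by the tool carry_out, never from a script. Its argument "deltas" is one flat list of numbers, 6 for each row, row after row: the shift along the tool's x, y, z in m, then the turn, a rotation vector about the tool's x, y, z in rad. A call has 1 to 5 rows; each row is the pose to reach, as a shift and turn from the pose commanded when the call began, along the tool's axes at that moment; what a row does not reach only later rows make up. A row lasts 1/8 s, in which the tool goes at most 62.5 mm and 10.7 degrees, less where a joint would pass 70% of its speed; a pose out of reach is approached as far as the arm can. A call with a gripper value outside its range is refused whole. "grip" is the opening in per cent of the stroke, from 0 (shut) to 100 (fully open), set as the call begins (left out, the last holds). The fingers move at their own pace and stop on an object; "grip_force" is the grip in N (left out, the last holds). Time passes only in rows, so rows that repeat a pose let the fingers close. It gives the time, the measured TCP pose, the force, the opening and the grip force at its end, in the units of the state.
- ctrl.get_state(): the state, without advancing time (a new reading comes with each control period).
- ctrl.read_camera(name): name is "scene" or "top"; returns (picture, depth): 400x640x3 uint8, red, green, blue; 400x640 float32, m along the optical axis (not along the pixel's ray), 0 where there is no reading.
- ctrl.camera_model(name): a dict with "intrinsics" (3x3 intrinsics, pixels), "k1" (the pictures are not rectified: a ray, as slopes to the right and down, at radius r is drawn at 1 + k1 r^2 times it, then the intrinsics apply), "extrinsics" (4x4, takes a point from world to camera coordinates). Camera axes: x right, y down, z forward; pixel columns grow to the right and rows downward; lengths in m; the calibration is good to about 2 mm. A picture is of the moment at which its call begins. camera_model takes no time and is no camera call.
- ctrl.sign_off(): hands the job in; it is judged then, once.
Trained networks look in the newest picture that a camera, given by its name, has taken for a name from the list of things; names that differ only in an ending like _2 or _b are one class to them, and where a whole thing is asked for, a point or a joint stands for the part that bears it (a point fixed in the world has none). Each returns a list of dicts, best first, with "score" (0 to 1); they miss things now and then, are a little off and sometimes report something else, mostly with a low value. They report only what shows in the picture. A call takes as long as a camera call. They do not tell look-alikes from the thing itself.
- ctrl.find_in(camera, query): "uv" ([column, row] in pixels, amid what is visible of it).
The state is a dict: "time": time; "qpos": joint angles; "dq": joint speeds; "joint_efforts": joint torques, N m; "eef_pos": TCP position; "tcp_rot": TCP orientation; "contact_force": force on the tool from outside, world axes, zero at the start; "wrist_torque": the same for the moment, N m; "opening": opening from 0.0 (shut) to 1.0 (fully open); "finger_force": force on a finger pad.
Only numpy, scipy, OpenCV 4.12 (cv2) and the standard library are available. Lean on these libraries where they do the work, as an engineer would, in place of code of your own. Each camera call takes 0.05 s, during which the arm holds its last target. There are 200 camera calls.

TASK

A broken-off clamp foot is lodged in the T-slot of the microscope accessory rail. Pick up the scraper, reach its blade down into the slot behind the scrap, set the tip lightly on the slot floor there so that you feel it touch, and push the scrap along, never forcing the blade hard against the rail, until it drops out of the open end and lies flat in the catch tray; do not touch the scrap with the gripper. Then lay the scraper down flat on the blue mat again, and leave the cold pack, the dish and the bottle where they are.

Things in the scene. Friction and masses are not known exactly. Their poses are not given: they have to be found in the camera images.
- rail: Fixed aluminium accessory rail, 260 long x 80 wide x 45 high, on a plinth 0 to 8 mm high, with a straight T-slot along it. Origin: centre of its underside; x along the slot towards its open end, z up. Slot neck 18 wide (y -9 to 9) between lips at z 33 to 45 (rail top); undercut below, z 15 (flat slot floor) to 33, y -23 to 17, with a brass gib strip on springs along its -y wall.
- slot_closed_end (a point): Middle of the slot floor at the closed end: rail x = -130, y = 0, z = 15 mm. A dark steel plate 10 mm thick and as high as the rail's top (45 mm) closes the slot here (rail x -140 to -130). Axes as the rail's.
- slot_open_end (a point): Middle of the slot floor at the open end: rail x = +130, y = 0, z = 15 mm. Axes as the rail's.
- catch_tray (a point): Centre of the floor of the shallow steel catch tray fixed to the rail at the slot's open end: rail x = 185, y = 0, z = 4 mm. The tray spans rail x 130 to 240 and is 80 wide; its rim is at z = 12, none on the rail's side. Axes as the rail's.
- scrap: Snapped-off dark steel T-shaped clamp foot, 0.11 to 0.23 kg: base 60 long (x, along the slot) x 34 wide x 14 high, ridge 50 x 12 x 8 high on top, 8 mm below the rail's top, seen through the neck. Origin: centre of its underside. The lips cover it: it leaves only along the slot; the gib's pinch resists with 4 to 9 N. Starts with its origin at rail x -5 to +60.
- scraper: Loose scraper, about 0.19 kg, lying level on the mat: black handle 100 long (x) x 24 wide (y) x 28 high (z); straight steel blade 14 wide x 6 thick, mid height (z = 14), out of its front (x = 50). Blade clamped (to 70 N) at a length that differs each time and is not in the state: tip at x = 125 to 160. Origin: centre of the handle's underside. Balances near x = 12. Only the blade fits the neck.
- mat: Fixed thin blue bench mat, 240 (x) x 80 (y) x 4 mm thick; origin: centre of its underside; its top is at z = 4.
- cold_pack: Loose flat blue cold pack, 150 x 80 x 24 mm, a bystander. Origin: centre of its underside.
- petri_dish: Shallow clear dish, 90 mm across, 16 high, lying on the cold pack, a bystander. Origin: centre of its underside.
- reagent_bottle: Amber bottle, 66 mm across and 130 high, standing on the bench, a bystander. Origin: centre of its underside.
Not all that is in view belongs to the job. Of the things shaped like the scraper, the black one is meant.

How it is judged:
By the outcome, as a careful person would: the job done as asked, in the order asked, and still so for the second after the job is handed in, with the robot touching nothing.
It also fails if it takes over 48 s, if anything falls off the work surface, if the arm or the gripper's body presses on something with over 40 N, if the wrist force passes 120 N, or if a joint passes its speed limit or range.

## Working session

There is one attempt and no reset: what is moved stays moved. The work goes in short steps, Python scripts to look and compute and a tool call to move; the robot and the scene stay as the last step left them, time stands still between calls to the robot, and variables do not carry over. Pictures are saved under pics/ and viewed, at most 10 in all, crops included, and the job is handed in when it is done.

Besides the shell and the picture viewer there is one more tool, called after "Call:" as name(argument=value, ...) on one line, values as JSON. carry_out: Moves the arm, as the interface text tells. Its arguments: {"type":"object","properties":{"deltas":{"type":"array"},"grip":{"type":"number"},"grip_force":{"type":"number"}},"required":["deltas"]}

```bash
ls; mkdir -p pics
cat > h.py <<'E'
import numpy as np, cv2
from scipy.spatial.transform import Rotation as R
from plant import ctrl
def ray(cam,uv):
    m=ctrl.camera_model(cam);K=np.array(m["intrinsics"]);k=m["k1"];E=np.array(m["extrinsics"])
    d=np.array([(uv[0]-K[0,2])/K[0,0],(uv[1]-K[1,2])/K[1,1]])
    s=d.copy()
    for _ in range(20): s=d/(1+k*(s@s))
    Rm=E[:3,:3].T
    return -Rm@E[:3,3], Rm@np.array([s[0],s[1],1.])
def atz(cam,uv,z):
    c,r=ray(cam,uv); return c+r*(z-c[2])/r[2]
def atd(cam,uv,d):
    c,r=ray(cam,uv); return c+r*d
def cloud(cam,depth):
    m=ctrl.camera_model(cam);K=np.array(m["intrinsics"]);k=m["k1"];E=np.array(m["extrinsics"])
    v,u=np.mgrid[:400,:640]
    d=np.stack([(u-K[0,2])/K[0,0],(v-K[1,2])/K[1,1]],-1);s=d.copy()
    for _ in range(20): s=d/(1+k*(s**2).sum(-1,keepdims=True))
    p=np.concatenate([s,np.ones((400,640,1))],-1)*depth[...,None]
    return (p-E[:3,3])@E[:3,:3]
def todelta(pos,rot):
    "shift & turn from current measured pose in tool axes"
    s=ctrl.get_state();R0=R.from_quat(s["tcp_rot"])
    return R0.inv().apply(np.array(pos)-s["eef_pos"]),(R0.inv()*rot).as_rotvec()
E
python3 - <<'E'
from h import *
s=ctrl.get_state();print(s)
for c in ["top","scene"]:
    p,d=ctrl.read_camera(c);cv2.imwrite(f"pics/{c}0.png",p[...,::-1]);np.save(f"{c}0.npy",d)
    m=ctrl.camera_model(c);print(c,m)
    for q in ["rail","scrap","scraper","mat","cold_pack","catch_tray","slot_open_end","slot_closed_end"]:
        print(q,[(np.round(f["uv"]),round(f["score"],2)) for f in ctrl.find_in(c,q)])
E
```

```text
pics
{'time': 0.0, 'qpos': array([ 1.03399760e+00,  2.87157349e-01,  1.57819141e+00, -8.59375356e-07,
        1.27856621e+00, -1.49982561e-01]), 'dq': array([ 9.73225161e-04,  1.77307595e-03, -7.84014853e-04, -6.99236415e-04,
       -1.91258568e-04,  1.62589045e-05]), 'joint_efforts': array([-1.67231290e-03, -4.05998719e+01, -2.92616594e+01, -2.07429948e-04,
        6.01336375e-03,  1.41971589e-05]), 'eef_pos': array([0.25426143, 0.62457399, 0.22994491]), 'tcp_rot': array([ 1.92204294e-01,  9.81354249e-01, -1.09350543e-03, -3.90553026e-04]), 'contact_force': array([ 0.1186825 , -0.0456205 ,  0.50994246]), 'wrist_torque': array([-0.01331575,  0.00079495, -0.02179542]), 'finger_force': 0.0, 'opening': 1.0033365707823008}
top {'intrinsics': array([[367.16348303,   0.        , 316.05244641],
       [  0.        , 367.16348303, 196.8102578 ],
       [  0.        ,   0.        ,   1.        ]]), 'k1': -0.028791428551469177, 'extrinsics': array([[-1.95124835e-02, -9.99809263e-01, -8.36768312e-04,
         5.14148518e-02],
       [-9.85801143e-01,  1.93786935e-02, -1.66795003e-01,
         5
[... 609 characters left out ...]
        ,   0.        ,   1.        ]]), 'k1': 0.022416177802858782, 'extrinsics': array([[-0.83534467,  0.54967849, -0.00726885,  0.43257289],
       [ 0.47704532,  0.71826668, -0.50647876, -0.24724405],
       [-0.27317951, -0.4265519 , -0.8622218 ,  1.12848779],
       [ 0.        ,  0.        ,  0.        ,  1.        ]])}
rail [(array([282., 211.]), 0.66)]
scrap [(array([281., 212.]), 0.66)]
scraper [(array([358., 340.]), 0.75), (array([359., 199.]), 0.68), (array([281., 212.]), 0.48)]
mat [(array([349., 203.]), 0.95)]
cold_pack [(array([286.,  95.]), 0.72)]
catch_tray [(array([279., 209.]), 0.84)]
slot_open_end [(array([279., 211.]), 0.71)]
slot_closed_end [(array([281., 211.]), 0.59)]
```

View pics/top0.png

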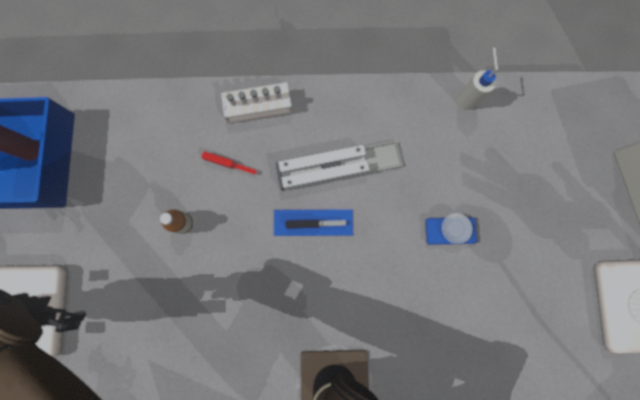

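View pics/scene0.png

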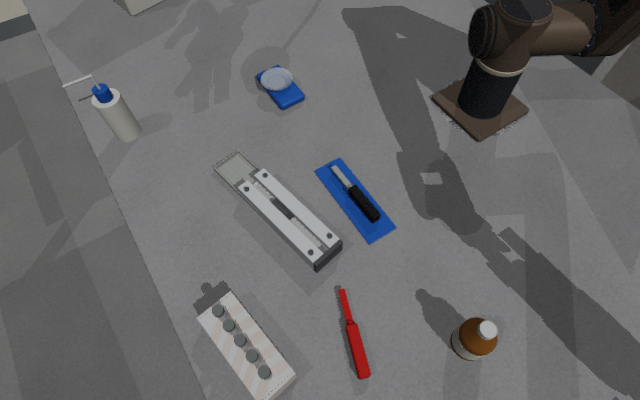

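The top view shows the rail from (280,175) to its tray at (385,157). The black scraper is on the blue mat, with its handle at (302,224) and blade tip near (346,223). Candidates for the scraper: black at (302,224) top / (358,199) scene, and the red look-alike at (228,162) top / (355,345) scene. By the description I choose the black one. I'll check it in a close crop.

Run:
```python
from h import *
t=cv2.imread("pics/top0.png");s=cv2.imread("pics/scene0.png")
a=cv2.resize(t[135:245,265:411],None,fx=5,fy=5,interpolation=cv2.INTER_CUBIC)
b=cv2.resize(s[145:275,205:400],None,fx=4,fy=4,interpolation=cv2.INTER_CUBIC)
cv2.imwrite("pics/ctop.png",a);cv2.imwrite("pics/cscene.png",b)
for c in ["top","scene"]:
    P=cloud(c,np.load(f"{c}0.npy"));np.save(f"{c}P.npy",P)
    for uv in ([(320,156),(325,179),(385,157),(302,224),(332,223),(280,215),(332,164)] if c=="top" else [(272,190),(275,225),(236,167),(362,204),(340,174),(375,235),(284,209)]):
        print(c,uv,np.round(P[uv[1],uv[0]],4))
```

```text
top (320, 156) [0.3557 0.0436 1.1076]
top (325, 179) [0.5907 0.0131 0.0345]
top (385, 157) [ 0.6628 -0.1753  0.0072]
top (302, 224) [0.4573 0.0836 0.0351]
top (332, 223) [ 0.4595 -0.0047  0.025 ]
top (280, 215) [4.892e-01 1.513e-01 3.000e-04]
top (332, 164) [ 0.6349 -0.0088  0.0405]
scene (272, 190) [ 0.6284 -0.0516  0.0459]
scene (275, 225) [0.6676 0.031  0.0459]
scene (236, 167) [ 0.6629 -0.1844  0.0064]
scene (362, 204) [0.4696 0.0886 0.0307]
scene (340, 174) [ 0.4614 -0.0132  0.0216]
scene (375, 235) [0.4817 0.1595 0.0023]
scene (284, 209) [0.6292 0.0038 0.039 ]
```

View pics/ctop.png

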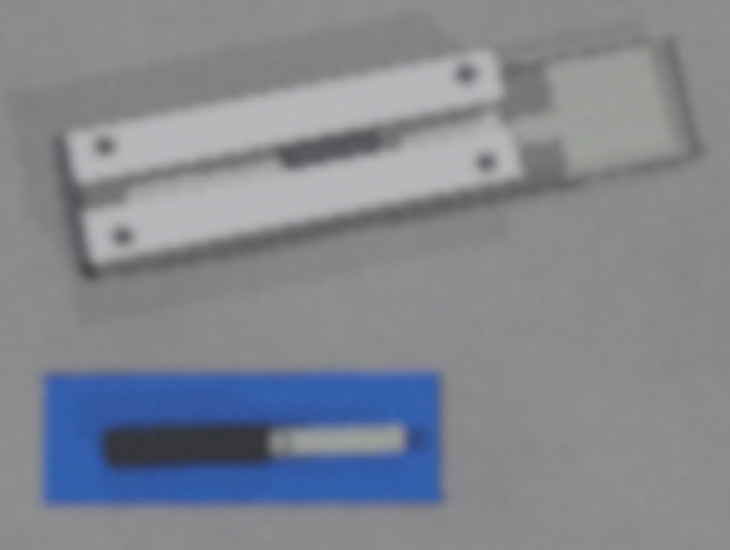

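View pics/cscene.png

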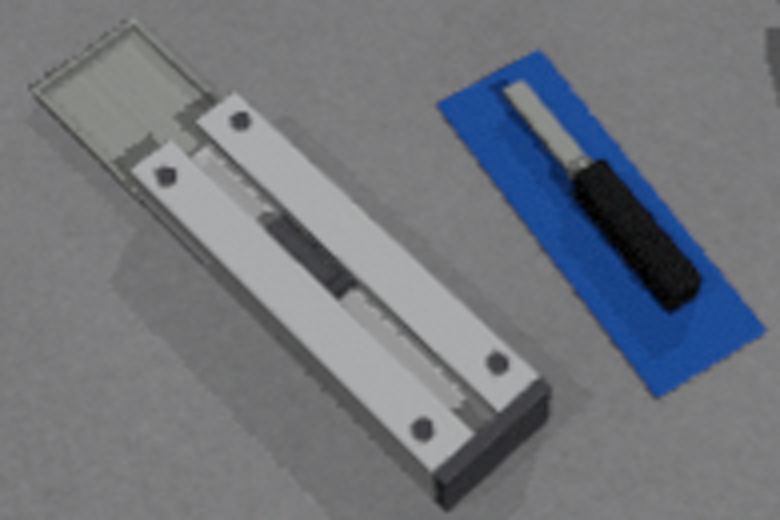

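The black scraper is confirmed on the mat: handle (104–268, 447) and blade tip (405,440) in the top crop. The scrap's ridge shows in the slot at (283–382, 147), and the open end is at the right.

```bash
cat > meas.py <<'E'
from h import *
T=lambda p:np.array(p)/5+np.array([265,135])-0.4
S=lambda p:np.array(p)/4+np.array([205,145])-0.375
# heights
for c,px in [("top",[(70,133),(500,50),(522,178),(88,265)]),("scene",[(238,95),(540,380),(436,478),(135,172)])]:
    f=T if c=="top" else S
    P=np.load(f"{c}P.npy");img=cv2.imread(f"pics/{c}0.png")
    m=np.zeros((400,640),np.uint8);cv2.fillPoly(m,[np.array([f(q) for q in px]).astype(np.int32)],1)
    sel=(m>0)&(img.min(-1)>150);print(c,"railtop z",np.median(P[sel][:,2]),sel.sum())
    b=(np.load(f"{c}P.npy")[...,2]);print("bench z",np.median(b[(np.abs(P[...,0]-.55)<.02)&(np.abs(P[...,1])<.1)]))
    print("mat z",np.median(P[(img[...,0]>120)&(img[...,2]<80)&(P[...,0]<.6)&(abs(P[...,1]-.07)<.12)][:,2]))
for h in (0.045,0.049,0.053):
  print("h",h)
  for n,cam,pts in [("TL,TR,BR,BL","top",[T(q) for q in [(70,133),(500,50),(522,178),(88,265)]]),("scene openNear,closedNear(plate),closedFar,openFar","scene",[S(q) for q in [(238,95),(550,385),(436,482),(133,173)]])]:
    W=np.array([atz(cam,p,h) for p in pts]);print(n);print(np.round(W[:,:2],4),"edges",np.round([np.linalg.norm(W[i]-W[(i+1)%4]) for i in range(4)],4))
  for cam,a in [("top",[T((283,157)),T((380,139))]),("scene",[S((343,290)),S((270,222))])]:
    print("ridge",np.round([atz(cam,p,h-.008)[:2] for p in a],4))
for cam,hp,bp,mp in [("top",[T(q) for q in [(105,428),(268,425),(268,461),(108,468)]],[T((405,427)),T((405,454))],[T(q) for q in[(44,373),(440,373),(442,503),(45,503)]]),
  ("scene",[S(q) for q in[(702,268),(604,162),(574,180),(668,300)]],[S((524,81)),S((503,92))],[S(q) for q in[(657,398),(437,103),(540,50),(766,327)]])]:
    print(cam,"handle z32",np.round([atz(cam,p,.032)[:2] for p in hp],4).tolist());print("tip z21",np.round([atz(cam,p,.021)[:2] for p in bp],4).tolist());print("mat",np.round([atz(cam,p,.004)[:2] for p in mp],4).tolist())
E
python3 meas.py
```

```text
top railtop z 0.04710275301887078 1824
bench z 0.0004991388180668208
mat z 0.004367864003098444
scene railtop z 0.04617021247279492 2607
bench z -0.0008574115113903257
mat z 0.003094723754160814
h 0.045
TL,TR,BR,BL
[[ 0.6455  0.1507]
 [ 0.692  -0.1083]
 [ 0.6126 -0.118 ]
 [ 0.565   0.1402]] edges [0.2631 0.08   0.2626 0.0812]
scene openNear,closedNear(plate),closedFar,openFar
[[ 0.6139 -0.1156]
 [ 0.565   0.1445]
 [ 0.6463  0.1568]
 [ 0.692  -0.1014]] edges [0.2647 0.0823 0.2623 0.0794]
ridge [[ 0.6303  0.0236]
 [ 0.6403 -0.0349]]
ridge [[ 0.6274  0.0288]
 [ 0.6399 -0.0327]]
h 0.049
TL,TR,BR,BL
[[ 0.6444  0.1503]
 [ 0.6907 -0.1077]
 [ 0.6117 -0.1174]
 [ 0.5642  0.1398]] edges [0.2621 0.0797 0.2616 0.0809]
scene openNear,closedNear(plate),closedFar,openFar
[[ 0.6147 -0.113 ]
 [ 0.5661  0.1458]
 [ 0.647   0.1581]
 [ 0.6924 -0.0989]] edges [0.2634 0.0819 0.261  0.079 ]
ridge [[ 0.6293  0.0237]
 [ 0.6392 -0.0346]]
ridge [[ 0.6282  0.0307]
 [ 0.6407 -0.0305]]
h 0.053
TL,TR,BR,BL
[[ 0.6433  0.1498]
 [ 0.6895 -0.1072]
 [ 0.6107 -0.1168]
 [ 0.5634  0.1395]] edges [0.2611 0.0794 0.2606 0.0806]
scene openNear,closedNear(plate),closedFar,openFar
[[ 0.6156 -0.1103]
 [ 0.5672  0.1472]
 [ 0.6477  0.1595]
 [ 0.6929 -0.0963]] edges [0.262  0.0815 0.2597 0.0786]
ridge [[ 0.6282  0.0238]
 [ 0.6382 -0.0343]]
ridge [[ 0.6289  0.0327]
 [ 0.6414 -0.0283]]
top handle z32 [[0.4697, 0.1318], [0.4696, 0.0359], [0.4484, 0.0364], [0.4461, 0.1302]]
tip z21 [[0.468, -0.0455], [0.4519, -0.045]]
mat [[0.5069, 0.1709], [0.5022, -0.0692], [0.4236, -0.0676], [0.4282, 0.1704]]
scene handle z32 [[0.4472, 0.1282], [0.4524, 0.039], [0.4745, 0.0394], [0.4758, 0.1339]]
tip z21 [[0.4548, -0.042], [0.4703, -0.0423]]
mat [[0.5076, 0.1705], [0.5032, -0.068], [0.4258, -0.0657], [0.4282, 0.1696]]
```

```bash
cat >> h.py <<'E'
def flat(yaw,pitch=0):
    "tool pose for scraper axis at world yaw, nose down by pitch; tool x=-scraper x, tool z = scraper -z"
    sx=np.array([np.cos(yaw)*np.cos(pitch),np.sin(yaw)*np.cos(pitch),-np.sin(pitch)])
    sz=np.array([np.cos(yaw)*np.sin(pitch),np.sin(yaw)*np.sin(pitch),np.cos(pitch)])
    x,z=-sx,-sz
    return R.from_matrix(np.stack([x,np.cross(z,x),z],1))
def wrist(rot,q1,q23):
    M=R.from_euler('Y',-q23)*R.from_euler('Z',-q1)*rot*R.from_euler('Z',-np.pi/2)
    return M.as_euler('ZYZ')
E
python3 - <<'E'
from h import *
s=ctrl.get_state();q=s["qpos"];print("check",wrist(R.from_quat(s["tcp_rot"]),q[0],q[1]+q[2]),q[3:])
for y,p,q1 in [(-89.5,0,.11),(-79.7,45,-.1),(-79.7,45,-.4),(-79.7,55,-.4)]:
    print(y,p,q1,wrist(flat(*np.radians([y,p])),q1,1.8))
print(todelta([.4605,.053,.11],flat(np.radians(-89.5))))
E
```

```text
check [-1.14405241e-05  1.27858628e+00 -1.50016550e-01] [-1.14405241e-05  1.27858628e+00 -1.50016550e-01]
-89.5 0 0.11 [6.93889390e-17 1.34159265e+00 1.01273354e-01]
-79.7 45 -0.1 [ 0.74763953  1.60029397 -0.35859433]
-79.7 45 -0.4 [ 0.65094833  1.78911431 -0.58353647]
-79.7 55 -0.4 [ 0.80379318  1.88252322 -0.54338517]
(array([-0.40649924, -0.4522224 ,  0.12134447]), array([ 8.31993837e-05, -2.61066576e-05,  1.17528539e+00]))
```

Call:
carry_out(deltas=[-0.2,-0.225,0.03,0,0,0.587,-0.2,-0.225,0.03,0,0,0.587,-0.2,-0.225,0.03,0,0,0.587,-0.2,-0.225,0.03,0,0,0.587,-0.2,-0.225,0.03,0,0,0.587], grip=100)

```text
time: 1.52
eef_pos: [0.3554, 0.3393, 0.2014]
tcp_rot: [0.468, 0.884, 0.0, 0.0]
contact_force: [1.4, 0.5, 0.4]
opening: 1.0
finger_force: 0.0
```

Call:
carry_out(deltas=[-0.298,-0.075,0.09,0,0,0.588,-0.298,-0.075,0.09,0,0,0.588,-0.298,-0.075,0.09,0,0,0.588,-0.298,-0.075,0.09,0,0,0.588,-0.298,-0.075,0.09,0,0,0.588])

```text
time: 2.15
eef_pos: [0.4586, 0.0577, 0.1136]
tcp_rot: [0.704, 0.71, 0.001, 0.001]
contact_force: [0.6, 0.4, 0.1]
opening: 1.002
finger_force: 0.0
```

Run:
```python
from h import *
p,d=ctrl.read_camera("scene");cv2.imwrite("pics/s1.png",p[...,::-1])
print(ctrl.get_state()["time"],todelta([.4605,.053,.010],flat(np.radians(-89.5))))
```

```text
2.2 (array([0.00139181, 0.00073822, 0.10177208]), array([ 0.00043774,  0.00404567, -0.00431812]))
```

Call:
carry_out(deltas=[0.001,0.001,0.03,0,0,-0.004,0.001,0.001,0.06,0,0,-0.004,0.001,0.001,0.085,0,0,-0.004,0.001,0.001,0.101,0,0,-0.004,0.001,0.001,0.101,0,0,-0.004])

```text
time: 2.82
eef_pos: [0.4581, 0.0608, 0.0116]
tcp_rot: [0.702, 0.712, -0.001, -0.001]
contact_force: [-0.3, -0.6, 0.4]
opening: 1.001
finger_force: 0.0
```

Call:
carry_out(deltas=[0,0,0,0,0,0,0,0,0,0,0,0,0,0,0,0,0,0,0,0,0,0,0,0,0,0,0,0,0,0], grip=0, grip_force=110)

```text
time: 3.45
eef_pos: [0.4597, 0.0606, 0.0136]
tcp_rot: [0.702, 0.712, 0.0, 0.0]
contact_force: [-1.6, 0.2, 4.8]
opening: 0.251
finger_force: 108.7
```

Run:
```python
from h import *
for i in range(3):
    p,d=ctrl.read_camera("scene" if i else "top");s=ctrl.get_state();print(s["eef_pos"],s["contact_force"],s["opening"],R.from_quat(s["tcp_rot"]).as_matrix()[:,0])
    if i==0: t=p
a=cv2.resize(t[185:260,270:370],None,fx=5,fy=5);b=cv2.resize(p[130:265,300:410],None,fx=375/135,fy=375/135)[:375]
cv2.imwrite("pics/g.png",np.hstack([a,b])[...,::-1])
```

```text
[0.45967407 0.06058965 0.01358485] [-2.41650171 -0.95777925  5.15914649] 0.25236809200473176 [-1.29972971e-02  9.99915522e-01 -1.36892090e-04]
[0.45965124 0.06061205 0.01358298] [-1.17267126 -0.07367095  5.69809309] 0.25380297589828305 [-1.29563048e-02  9.99916058e-01 -1.09250507e-04]
[0.45965313 0.06060672 0.01357874] [-0.85913981  0.14199818  5.95491249] 0.25461522909331635 [-1.30519773e-02  9.99914811e-01 -1.25415537e-04]
```

View pics/g.png

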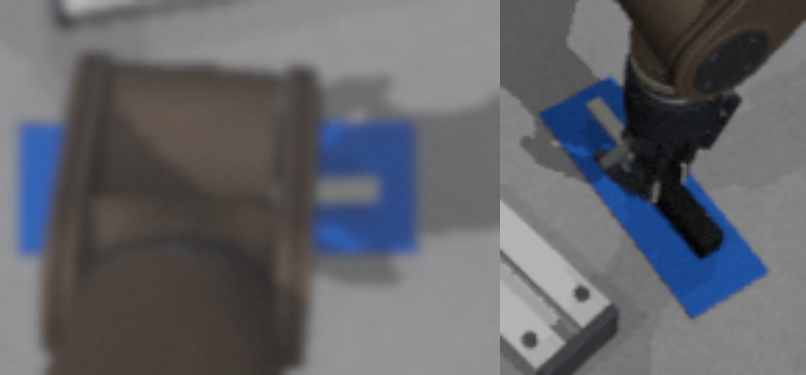

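The grasp looks sound: the fingers are on the handle, with the blade free toward (375,190) in the left half. Next I lift, tilt 45° and carry the tip over the slot behind the scrap.

```bash
cat >> h.py <<'E'
RC=np.array([.629,.019]);RY=np.radians(-79.7);ZF=.0166;L=.1043;TC=np.array([-L,0,-.0014])
def railp(x,y,z): # rail point above slot floor z -> world
    u=np.array([np.cos(RY),np.sin(RY)]);v=np.array([-u[1],u[0]])
    return np.r_[RC+x*u+y*v,ZF+z]
def tcp_for(tip,rot): return np.array(tip)-rot.apply(TC)
def tip_now():
    s=ctrl.get_state();return s["eef_pos"]+R.from_quat(s["tcp_rot"]).apply(TC)
def torail(p):
    u=np.array([np.cos(RY),np.sin(RY)]);v=np.array([-u[1],u[0]]);d=np.array(p[:2])-RC
    return np.array([d@u,d@v,p[2]-ZF])
def fmt(t): return np.round(t[0],4).tolist(),np.round(t[1],4).tolist()
E
python3 - <<'E'
from h import *
s=ctrl.get_state()
rot=flat(RY,np.radians(45))
tip=railp(-.032,0,.030+.020)
print(tip,tcp_for(tip,rot),fmt(todelta(tcp_for(tip,rot),rot)))
# two stage: lift 0.15 first, then rest (from lifted pose)
d=todelta(tcp_for(tip,rot),rot);print("after lift .14:",d[0]+[0,0,.14],d[1])
E
```

```text
[0.62327833 0.05048432 0.0666    ] [0.60991444 0.12402106 0.13936129] ([0.0614, 0.1512, -0.1256], [0.0666, 0.7838, -0.1576])
after lift .14: [0.06143196 0.15122899 0.01439348] [ 0.06660702  0.78376631 -0.15757965]
```

Call:
carry_out(deltas=[0,0,-0.02,0,0,0,0,0,-0.06,0,0,0,0,0,-0.1,0,0,0,0,0,-0.14,0,0,0])

```text
time: 4.1
eef_pos: [0.4581, 0.0607, 0.1531]
tcp_rot: [0.702, 0.712, -0.0, -0.0]
contact_force: [0.8, -0.2, -0.9]
opening: 0.257
finger_force: 108.2
```

Call:
carry_out(deltas=[0.012,0.03,0.003,0.013,0.157,-0.032,0.025,0.06,0.006,0.027,0.314,-0.063,0.037,0.091,0.009,0.04,0.47,-0.095,0.049,0.121,0.012,0.053,0.627,-0.126,0.0614,0.1512,0.0144,0.0666,0.784,-0.1576])

```text
time: 4.72
eef_pos: [0.6102, 0.1238, 0.1376]
tcp_rot: [0.591, 0.709, 0.246, -0.296]
contact_force: [0.1, -0.6, -1.6]
opening: 0.253
finger_force: 108.2
```

Call:
carry_out(deltas=[0,0,0,0,0,0,0,0,0,0,0,0])

```text
time: 4.97
eef_pos: [0.6085, 0.124, 0.1374]
tcp_rot: [0.592, 0.709, 0.244, -0.295]
contact_force: [1.1, 0.6, -2.2]
opening: 0.257
finger_force: 108.4
```

Run:
```python
from h import *
for c in ("scene","top"):
    p,d=ctrl.read_camera(c);cv2.imwrite(f"pics/{c}2.png",p[...,::-1]);np.save(f"{c}2.npy",cloud(c,d))
    if c=="scene":b=p
    else:t=p
s=ctrl.get_state();print(s["time"],s["eef_pos"],s["contact_force"],s["wrist_torque"],s["finger_force"],torail(tip_now()),fmt(todelta(tcp_for(railp(-.032,0,.05),flat(RY,np.radians(45))),flat(RY,np.radians(45)))))
a=cv2.resize(b[170:270,230:350],None,fx=4,fy=4,interpolation=cv2.INTER_CUBIC)
t=cv2.resize(t[140:190,275:355],None,fx=4,fy=4,interpolation=cv2.INTER_CUBIC)
o=np.zeros((400,800,3),np.uint8);o[:,:480]=a;o[:200,480:]=t
cv2.imwrite("pics/v2.png",o[...,::-1])
```

```text
5.075 [0.60877903 0.12430429 0.13901146] [ 0.61519202  0.40143209 -2.06164267] [-0.59076546 -0.11573895  0.00673058] 108.3811891078949 [-0.0324152  -0.00102836  0.04971854] ([-0.0001, 0.0011, -0.0006], [-0.0005, 0.0009, 0.0004])
```

View pics/v2.png

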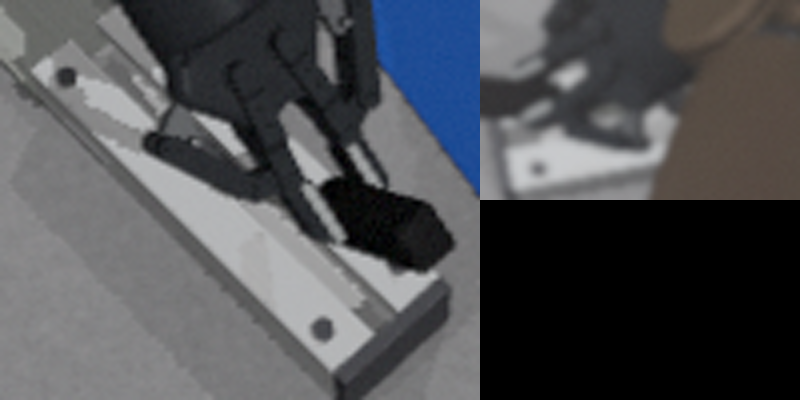

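```bash
cat > bias.py <<'E'
from h import *
from scipy.optimize import minimize
from scipy.ndimage import gaussian_filter
def proj(cam,P):
    m=ctrl.camera_model(cam);K=np.array(m["intrinsics"]);E=np.array(m["extrinsics"])
    q=np.atleast_2d(P)@E[:3,:3].T+E[:3,3];s=q[:,:2]/q[:,2:];s=s*(1+m["k1"]*(s**2).sum(1,keepdims=True))
    return s*K[0,0]+K[:2,2]
def render(polys,roi,ss=8):
    u0,v0,w,h=roi;m=np.zeros((h*ss,w*ss),np.uint8)
    for p in polys: cv2.fillConvexPoly(m,cv2.convexHull(np.round(((p-[u0,v0]+.5)*ss)).astype(np.int32)),1)
    return m.reshape(h,ss,w,ss).mean((1,3))
s=ctrl.get_state();T=R.from_quat(s["tcp_rot"]);p0=s["eef_pos"]
c=np.array([[x,y,z] for x in(.02,.0707) for y in(-.012,.012) for z in(.0096,-.0184)])
uv=proj("scene",p0+T.apply(c));print("rear corners",np.round(uv[4:],1).tolist())
img=cv2.imread("pics/scene2.png");g=img.max(-1).astype(float)
print("black/around levels",g[228:234,328:336].mean(),g[235,300:350:4])
# shift fit, only in roi around handle's rear half
roi=(316,210,34,32);u0,v0,w,h=roi;ob=g[v0:v0+h,u0:u0+w]
best=[]
for hw in (.011,.012,.013):
  for du in np.arange(-5,5.1,.25):
    for dv in np.arange(-5,5.1,.25):
      m=gaussian_filter(render([uv+[du,dv]],roi,4),.5)
      bg=np.minimum(ob,130); e=np.corrcoef(m.ravel(),-bg.ravel())[0,1]
      best.append((e,du,dv))
  break
best.sort();print(best[-4:])
# effect of 1px on rail lateral
u=np.array([np.cos(RY),np.sin(RY)]);v=np.array([-u[1],u[0]])
a=proj("scene",railp(-.1,0,.03));print("px per mm along rail x,y",(proj("scene",railp(-.099,0,.03))-a),(proj("scene",railp(-.1,.001,.03))-a))
E
python3 bias.py
```

```text
rear corners [[345.1, 230.7], [337.8, 218.8], [335.8, 239.1], [328.2, 227.2]]
black/around levels 23.041666666666668 [183. 171. 159. 143. 138. 184. 166.  24.  11.  29. 109. 119. 121.]
[(np.float64(0.8472310024974863), np.float64(-2.25), np.float64(-0.5)), (np.float64(0.8473147283139806), np.float64(-2.75), np.float64(-0.75)), (np.float64(0.8476037189850139), np.float64(-2.5), np.float64(-0.5)), (np.float64(0.8481442127925882), np.float64(-2.5), np.float64(-0.75))]
px per mm along rail x,y [[-0.31582402 -0.30759513]] [[-0.33678699  0.29555937]]
```

```bash
sed -i 's/^RC=np.array(\[.629,.019\])/RC=np.array([.628,.0188])/' h.py
python3 - <<'E'
from h import *
rot=flat(RY,np.radians(45));print(torail(tip_now()),fmt(todelta(tcp_for(railp(-.032,0,.034),rot),rot)))
E
```

```text
[-3.24331794e-02 -8.71333038e-06  4.97185353e-02] ([-0.0114, 0.0, 0.0107], [-0.0005, 0.0009, 0.0004])
```

Call:
carry_out(deltas=[-0.0045,0,0.0045,0,0,0,-0.008,0,0.008,0,0,0,-0.011,0,0.011,0,0,0,-0.011,0,0.011,0,0,0])

```text
time: 5.58
eef_pos: [0.6089, 0.1241, 0.122]
tcp_rot: [0.592, 0.709, 0.245, -0.295]
contact_force: [0.5, 0.5, -1.4]
opening: 0.249
finger_force: 108.4
```

Call:
carry_out(deltas=[-0.002,0,0.002,0,0,0,-0.004,0,0.004,0,0,0,-0.006,0,0.006,0,0,0,-0.006,0,0.006,0,0,0])

```text
time: 6.08
eef_pos: [0.609, 0.124, 0.1136]
tcp_rot: [0.592, 0.709, 0.245, -0.295]
contact_force: [0.1, 0.2, -1.5]
opening: 0.253
finger_force: 108.4
```

Call:
carry_out(deltas=[-0.002,0,0.002,0,0,0,-0.004,0,0.004,0,0,0,-0.006,0,0.006,0,0,0,-0.006,0,0.006,0,0,0])

```text
time: 6.58
eef_pos: [0.609, 0.1241, 0.1052]
tcp_rot: [0.592, 0.709, 0.245, -0.295]
contact_force: [0.7, 0.4, -1.3]
opening: 0.253
finger_force: 108.4
```

Call:
carry_out(deltas=[-0.001,0,0.001,0,0,0,-0.002,0,0.002,0,0,0,-0.0035,0,0.0035,0,0,0,-0.0035,0,0.0035,0,0,0])

```text
time: 7.08
eef_pos: [0.6091, 0.1241, 0.1003]
tcp_rot: [0.592, 0.709, 0.245, -0.295]
contact_force: [-0.2, 0.6, -2.0]
opening: 0.251
finger_force: 108.4
```

Call:
carry_out(deltas=[-0.0015,0,0.0015,0,0,0,-0.003,0,0.003,0,0,0,-0.0045,0,0.0045,0,0,0,-0.0045,0,0.0045,0,0,0])

```text
time: 7.58
eef_pos: [0.609, 0.124, 0.0939]
tcp_rot: [0.592, 0.709, 0.245, -0.295]
contact_force: [0.5, 0.4, -2.9]
opening: 0.257
finger_force: 108.4
```

Call:
carry_out(deltas=[-0.0008,0,0.0008,0,0,0,-0.0015,0,0.0015,0,0,0,-0.0015,0,0.0015,0,0,0])

```text
time: 7.95
eef_pos: [0.6092, 0.124, 0.092]
tcp_rot: [0.592, 0.709, 0.245, -0.294]
contact_force: [0.6, -0.7, -1.9]
opening: 0.251
finger_force: 108.4
```

Call:
carry_out(deltas=[-0.0007,0,0.0007,0,0,0,-0.0014,0,0.0014,0,0,0,-0.0014,0,0.0014,0,0,0])

```text
time: 8.32
eef_pos: [0.6091, 0.124, 0.09]
tcp_rot: [0.592, 0.709, 0.245, -0.294]
contact_force: [0.9, -0.2, -2.5]
opening: 0.252
finger_force: 108.4
```

Call:
carry_out(deltas=[-0.0007,0,0.0007,0,0,0,-0.0007,0,0.0007,0,0,0])

```text
time: 8.57
eef_pos: [0.6093, 0.1241, 0.0894]
tcp_rot: [0.592, 0.709, 0.245, -0.294]
contact_force: [-0.0, -0.0, -0.2]
opening: 0.255
finger_force: 108.4
```

Call:
carry_out(deltas=[-0.0004,0,0.0004,0,0,0,-0.0004,0,0.0004,0,0,0])

```text
time: 8.82
eef_pos: [0.6093, 0.1242, 0.0891]
tcp_rot: [0.592, 0.709, 0.245, -0.294]
contact_force: [-0.2, 0.7, 1.6]
opening: 0.252
finger_force: 108.5
```

Run:
```python
from h import *
s=ctrl.get_state();print(s["contact_force"],s["wrist_torque"],s["eef_pos"],torail(tip_now()))
rot=flat(RY,np.radians(45));print(fmt(todelta(s["eef_pos"]+railp(.01,0,0)-railp(0,0,0),rot)),R.from_quat(s["tcp_rot"]).inv().apply([0,0,1]))
```

```text
[-0.21542484  0.70663975  1.64005728] [-0.26569658  0.10689029  0.0667324 ] [0.60933694 0.12422133 0.08912337] [-0.0324076   0.00044262 -0.00032955]
([-0.0071, -0.0, -0.0071], [-0.0007, -0.0012, -0.0004]) [ 0.70797359 -0.00081169 -0.70623844]
```

Call:
carry_out(deltas=[-0.0028,0,-0.0037,0,0,0,-0.0058,0,-0.0067,0,0,0,-0.0088,0,-0.0097,0,0,0,-0.0118,0,-0.0127,0,0,0,-0.0137,0,-0.0146,0,0,0])

```text
time: 9.45
eef_pos: [0.6129, 0.104, 0.0893]
tcp_rot: [0.592, 0.709, 0.245, -0.294]
contact_force: [-0.1, 1.7, 1.4]
opening: 0.252
finger_force: 108.4
```

Call:
carry_out(deltas=[-0.003,0,-0.003,0,0,0,-0.006,0,-0.006,0,0,0,-0.009,0,-0.009,0,0,0,-0.012,0,-0.012,0,0,0,-0.014,0,-0.014,0,0,0])

```text
time: 10.07
eef_pos: [0.6157, 0.0878, 0.0908]
tcp_rot: [0.591, 0.708, 0.247, -0.298]
contact_force: [-0.7, 9.6, 3.5]
opening: 0.254
finger_force: 108.1
```

Run:
```python
from h import *
s=ctrl.get_state();u=np.r_[railp(1,0,0)-railp(0,0,0)];v=railp(0,1,0)-railp(0,0,0)
print(s["contact_force"]@u,s["contact_force"]@v,s["contact_force"],s["wrist_torque"],torail(tip_now()))
```

```text
-9.53289536403338 1.0379800067280387 [-0.68324981  9.56486624  3.46062562] [ 1.48454961  0.15227751 -0.03577676] [0.00399153 0.00016083 0.00070781]
```

Call:
carry_out(deltas=[-0.003,0,-0.003,0,0,0,-0.006,0,-0.006,0,0,0,-0.009,0,-0.009,0,0,0,-0.012,0,-0.012,0,0,0,-0.015,0,-0.015,0,0,0])

```text
time: 10.7
eef_pos: [0.6195, 0.067, 0.0907]
tcp_rot: [0.59, 0.708, 0.247, -0.298]
contact_force: [-0.8, 10.0, 2.9]
opening: 0.257
finger_force: 108.1
```

```bash
cat > st.py <<'E'
from h import *
s=ctrl.get_state();u=np.r_[railp(1,0,0)-railp(0,0,0)];v=railp(0,1,0)-railp(0,0,0)
p,d=ctrl.read_camera("scene");cv2.imwrite("pics/now.png",p[...,::-1])
rot=flat(RY,np.radians(45))
print(s["time"],s["contact_force"]@u,s["contact_force"]@v,s["contact_force"],s["wrist_torque"],torail(tip_now()),fmt(todelta(s["eef_pos"],rot)),R.from_quat(s["tcp_rot"]).inv().apply([u,[0,0,1]]))
E
python3 st.py; python3 -c "
import cv2;p=cv2.imread('pics/now.png');cv2.imwrite('pics/n1.png',cv2.resize(p[140:270,205:355],None,fx=4,fy=4,interpolation=2))"
```

```text
10.7 -10.012269189798985 1.000849439133735 [-0.80549512 10.02987595  2.92236537] [1.50126562 0.2100891  0.01050262] [0.02581027 0.00026892 0.00059123] ([0.0006, -0.0001, 0.0004], [-0.002, -0.0087, -0.0002]) [[-0.700301   -0.00167076 -0.71384572]
 [ 0.71384768 -0.00164593 -0.70029907]]
```

View pics/n1.png

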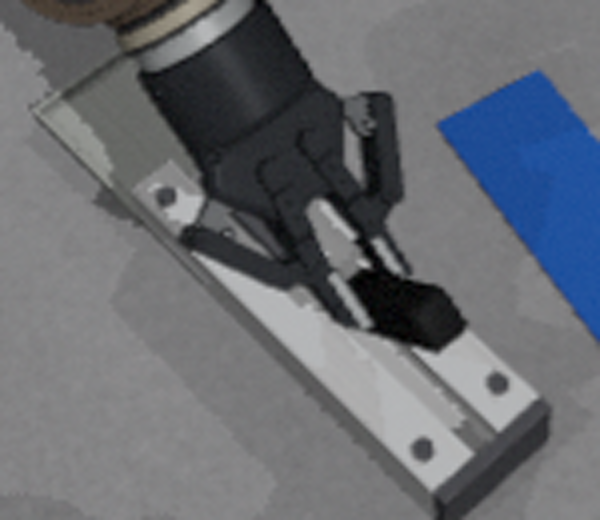

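The handle and gripper have advanced along the slot (handle at (410,310)) and the push holds steady at 10 N. Continuing.

Call:
carry_out(deltas=[-0.003,0,-0.003,0,0,0,-0.006,0,-0.006,0,0,0,-0.009,0,-0.009,0,0,0,-0.012,0,-0.012,0,0,0,-0.015,0,-0.015,0,0,0])

```text
time: 11.38
eef_pos: [0.6233, 0.0462, 0.0907]
tcp_rot: [0.59, 0.708, 0.247, -0.298]
contact_force: [-0.8, 9.7, 4.3]
opening: 0.251
finger_force: 108.1
```

Call:
carry_out(deltas=[-0.003,0,-0.003,0,0,0,-0.006,0,-0.006,0,0,0,-0.009,0,-0.009,0,0,0,-0.012,0,-0.012,0,0,0,-0.015,0,-0.015,0,0,0])

```text
time: 12.0
eef_pos: [0.6272, 0.0254, 0.0907]
tcp_rot: [0.59, 0.708, 0.247, -0.298]
contact_force: [0.3, 10.4, 3.0]
opening: 0.253
finger_force: 108.1
```

Call:
carry_out(deltas=[-0.003,0,-0.003,0,0,0,-0.006,0,-0.006,0,0,0,-0.009,0,-0.009,0,0,0,-0.012,0,-0.012,0,0,0,-0.015,0,-0.015,0,0,0])

```text
time: 12.62
eef_pos: [0.631, 0.0045, 0.0907]
tcp_rot: [0.59, 0.708, 0.247, -0.298]
contact_force: [-1.5, 8.6, 3.1]
opening: 0.251
finger_force: 108.0
```

```bash
python3 st.py
```

```text
12.625 -8.778951188052101 0.02938640828494492 [-1.54078307  8.64273308  3.1462092 ] [ 1.55962503  0.17510995 -0.05512024] [0.08931259 0.00049198 0.00058821] ([0.0005, -0.0001, 0.0004], [-0.0017, -0.0089, 0.0003]) [[-0.70009679 -0.00186067 -0.71404554]
 [ 0.71404783 -0.0012133  -0.70009587]]
```

Call:
carry_out(deltas=[-0.003,0,-0.003,0,0,0,-0.006,0,-0.006,0,0,0,-0.009,0,-0.009,0,0,0,-0.012,0,-0.012,0,0,0,-0.015,0,-0.015,0,0,0])

```text
time: 13.3
eef_pos: [0.6349, -0.0162, 0.0907]
tcp_rot: [0.59, 0.708, 0.247, -0.298]
contact_force: [-0.8, 10.2, 3.6]
opening: 0.246
finger_force: 108.0
```

Call:
carry_out(deltas=[-0.002,0,-0.002,0,0,0,-0.004,0,-0.004,0,0,0,-0.006,0,-0.006,0,0,0,-0.008,0,-0.008,0,0,0,-0.01,0,-0.01,0,0,0])

```text
time: 13.92
eef_pos: [0.6376, -0.0323, 0.0894]
tcp_rot: [0.591, 0.709, 0.245, -0.295]
contact_force: [-0.6, 3.6, 2.3]
opening: 0.246
finger_force: 108.3
```

```bash
python3 st.py
```

```text
13.925 -3.621328834019109 0.018245902281927413 [-0.62954975  3.56623366  2.34795994] [0.1877285  0.04217167 0.004822  ] [ 0.12757493  0.0002996  -0.00013935] ([0.0007, -0.0, 0.0006], [-0.0013, -0.0013, -0.0005]) [[-0.70532494 -0.0012673  -0.70888301]
 [ 0.70888414 -0.00141146 -0.70532353]]
```

Call:
carry_out(deltas=[-0.0018,0,-0.0022,0,0,0,-0.0035,0,-0.004,0,0,0,-0.0052,0,-0.0058,0,0,0,-0.0052,0,-0.0058,0,0,0])

```text
time: 14.48
eef_pos: [0.6392, -0.0418, 0.0891]
tcp_rot: [0.593, 0.709, 0.245, -0.294]
contact_force: [-0.1, 1.2, -0.9]
opening: 0.255
finger_force: 108.4
```

```bash
python3 st.py
python3 - <<'E'
from h import *
p,d=ctrl.read_camera("top");q=cv2.imread("pics/now.png")
a=cv2.resize(q[145:235,205:305],(500,450),interpolation=cv2.INTER_CUBIC);b=cv2.resize(p[140:180,350:410][...,::-1],(300,200),interpolation=cv2.INTER_CUBIC)
o=np.zeros((450,800,3),np.uint8);o[:,:500]=a;o[:200,500:]=b;cv2.imwrite("pics/n2.png",o)
E
```

```text
14.475 -1.1840488966256697 0.11573905930637123 [-0.09783664  1.18566239 -0.94929369] [-0.40071225 -0.05945439  0.01205858] [ 1.36295271e-01  4.94836448e-05 -1.91977257e-04] ([-0.0, -0.0, -0.0001], [-0.0006, 0.0007, -0.0014]) [[-7.07447225e-01  6.53402471e-04 -7.06765871e-01]
 [ 7.06764488e-01 -1.52984612e-03 -7.07447255e-01]]
```

View pics/n2.png

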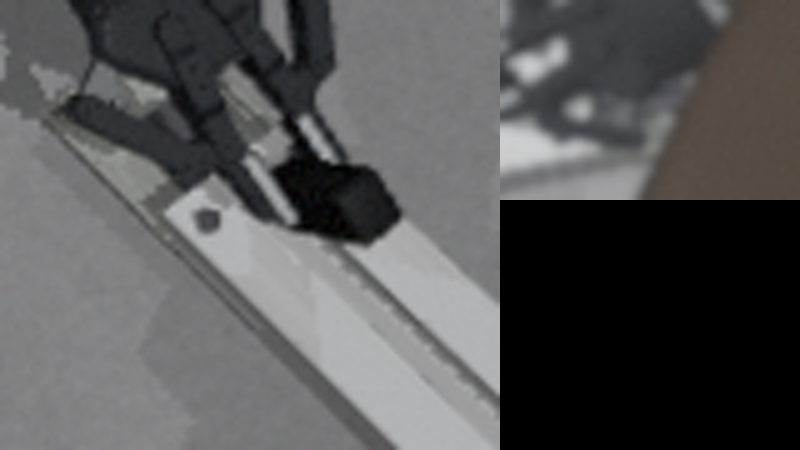

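The last view shows the blade at the rail's open end by (290,200). The tray behind it is partly hidden and the push force has gone to about 1 N. I withdraw the blade along its own axis, raise it and look at the tray.

Call:
carry_out(deltas=[0.015,0,0,0,0,0,0.035,0,0,0,0,0,0.06,0,0,0,0,0,0.085,0,0,0,0,0,0.11,0,0,0,0,0])

```text
time: 15.2
eef_pos: [0.6252, 0.037, 0.1692]
tcp_rot: [0.592, 0.709, 0.245, -0.294]
contact_force: [-0.1, 0.4, -2.2]
opening: 0.253
finger_force: 108.4
```

Run:
```python
from h import *
s=ctrl.get_state();print(s["eef_pos"],s["contact_force"])
# target: flat above mat
rot=flat(np.radians(-89.25));print(fmt(todelta([.461,.062,.12],rot)),fmt(todelta([.50,.062,.16],flat(np.radians(-86),.35))))
```

```text
[0.62516261 0.0370074  0.16918953] [-0.07825359  0.35522509 -2.19792467]
([0.0034, -0.157, 0.073], [-0.066, -0.7836, 0.1586]) ([0.0268, -0.1186, 0.0398], [-0.0602, -0.435, 0.0939])
```

Call:
carry_out(deltas=[0.001,-0.031,0.005,-0.013,-0.157,0.032,0.002,-0.063,0.012,-0.026,-0.314,0.063,0.003,-0.094,0.025,-0.04,-0.47,0.095,0.003,-0.126,0.05,-0.053,-0.627,0.127,0.0034,-0.157,0.073,-0.066,-0.7836,0.1586])

```text
time: 15.82
eef_pos: [0.4601, 0.0614, 0.1194]
tcp_rot: [0.704, 0.711, -0.0, 0.002]
contact_force: [-0.5, 0.9, -2.5]
opening: 0.254
finger_force: 108.5
```

Call:
carry_out(deltas=[0,0,0,0,0,0])

```text
time: 15.95
eef_pos: [0.4566, 0.0639, 0.1169]
tcp_rot: [0.701, 0.713, -0.001, -0.003]
contact_force: [-0.2, 0.7, -1.3]
opening: 0.252
finger_force: 108.6
```

Run:
```python
from h import *
p,d=ctrl.read_camera("scene");P=cloud("scene",d)
for x in (.14,.16,.17,.18,.2,.22):
    pass
u=np.array([np.cos(RY),np.sin(RY)]);v=np.array([-u[1],u[0]]);D=P[...,:2]-RC;a=D@u;b=D@v
m=(a>.132)&(a<.245)&(abs(b)<.03);g=p.max(-1)
k=m&(g<90);print("dark px",k.sum(),"rail x",np.percentile(a[k],[5,50,95]),"y",np.percentile(b[k],[5,50,95]),"z",np.percentile(P[...,2][k],[5,50,95]))
cv2.imwrite("pics/n3.png",cv2.resize(p[130:280,200:400][...,::-1],None,fx=4,fy=4,interpolation=cv2.INTER_CUBIC))
s=ctrl.get_state();print(s["time"],s["eef_pos"],fmt(todelta([.461,.062,.0136],flat(np.radians(-89.25)))))
```

```text
dark px 292 rail x [0.1412011  0.16801179 0.1960258 ] y [-0.01395619  0.00257416  0.01875705] z [0.00538774 0.01940745 0.0281435 ]
16.0 [0.45932913 0.06264627 0.11831953] ([-0.0009, 0.0019, 0.1047], [-0.0019, -0.0018, 0.0021])
```

View pics/n3.png

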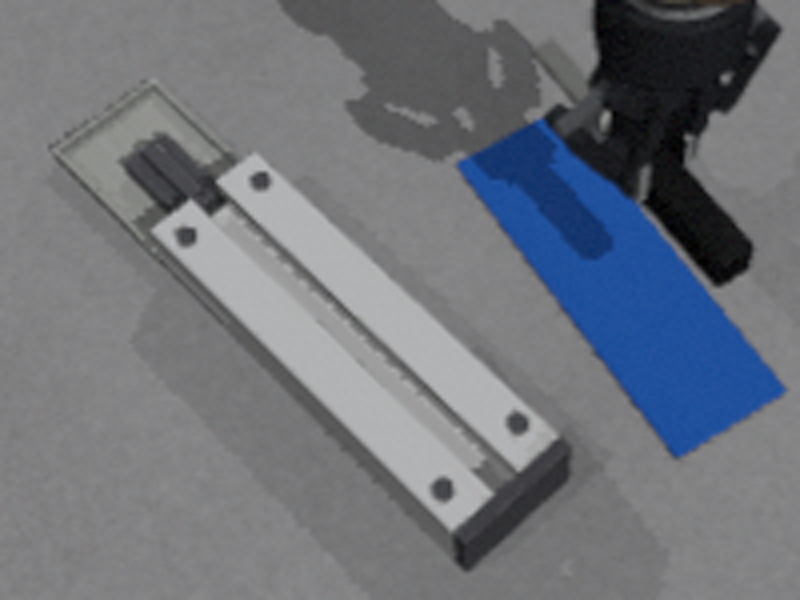

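The scrap lies in the tray at about (165,170) in this crop, clear of the rail end at rail x 140–197. The handle and blade are held above the mat. I lower the scraper.

Call:
carry_out(deltas=[0,0.001,0.03,0,0,0.002,0,0.001,0.06,0,0,0.002,-0.001,0.002,0.085,-0.002,-0.002,0.002,-0.001,0.002,0.098,-0.002,-0.002,0.002,-0.001,0.002,0.1,-0.002,-0.002,0.002])

```text
time: 16.62
eef_pos: [0.4636, 0.0593, 0.0183]
tcp_rot: [0.704, 0.71, -0.0, 0.001]
contact_force: [-0.6, 0.3, -2.0]
opening: 0.257
finger_force: 108.6
```

Call:
carry_out(deltas=[0,0,0.001,0,0,0,0,0,0.002,0,0,0,0,0,0.002,0,0,0])

```text
time: 17.0
eef_pos: [0.4636, 0.0596, 0.017]
tcp_rot: [0.703, 0.711, 0.0, 0.001]
contact_force: [0.4, -0.4, -1.9]
opening: 0.251
finger_force: 108.6
```

Run:
```python
from h import *
p,d=ctrl.read_camera("scene");P=cloud("scene",d)
u=np.array([np.cos(RY),np.sin(RY)]);v=np.array([-u[1],u[0]]);D=P[...,:2]-RC;a=D@u;b=D@v;z=P[...,2]
k=(a>.145)&(a<.195)&(abs(b-.003)<.012)&(p.max(-1)<90)&(z>.021);A=np.c_[a[k]-.17,b[k],np.ones(k.sum())]
print(k.sum(),np.linalg.lstsq(A,z[k],rcond=None)[0])
for lo in np.arange(.14,.2,.01):
    j=(a>lo)&(a<lo+.01)&(abs(b-.003)<.012)&(p.max(-1)<90);print(round(lo,2),j.sum(),np.percentile(z[j],[50,90]) if j.any() else "")
s=ctrl.get_state();print(s["time"],s["eef_pos"],s["contact_force"],s["wrist_torque"])
```

```text
93 [-0.00553331 -0.06185853  0.02670457]
0.14 34 [0.01919639 0.02750061]
0.15 36 [0.02490011 0.02816926]
0.16 34 [0.02536228 0.02856255]
0.17 32 [0.02310446 0.02877835]
0.18 28 [0.02524241 0.02829846]
0.19 19 [0.02033571 0.02727875]
17.05 [0.46348292 0.05960242 0.01687841] [ 0.54439113  0.079284   -2.33775865] [-0.01213633 -0.04405866  0.01919988]
```

Scrap is flat in the tray. Lowering further until I feel the mat.

Call:
carry_out(deltas=[0,0,0.001,0,0,0,0,0,0.002,0,0,0,0,0,0.002,0,0,0])

```text
time: 17.42
eef_pos: [0.463, 0.0596, 0.0142]
tcp_rot: [0.703, 0.711, -0.0, 0.001]
contact_force: [-0.5, 0.5, -2.9]
opening: 0.254
finger_force: 108.6
```

Call:
carry_out(deltas=[0,0,0.001,0,0,0,0,0,0.0013,0,0,0,0,0,0.0013,0,0,0])

```text
time: 17.8
eef_pos: [0.4633, 0.0596, 0.0136]
tcp_rot: [0.703, 0.711, -0.0, 0.001]
contact_force: [-3.7, -0.7, 6.0]
opening: 0.25
finger_force: 109.5
```

Call:
carry_out(deltas=[0,0,-0.0005,0,0,0,0,0,-0.0005,0,0,0,0,0,-0.0005,0,0,0,0,0,-0.0005,0,0,0,0,0,-0.0005,0,0,0], grip=90)

```text
time: 18.42
eef_pos: [0.4632, 0.0596, 0.0135]
tcp_rot: [0.703, 0.711, -0.0, 0.001]
contact_force: [-0.2, -0.4, 0.1]
opening: 0.899
finger_force: 0.0
```

Call:
carry_out(deltas=[0,0,-0.02,0,0,0,0,0,-0.05,0,0,0,0,0,-0.1,0,0,0,0,0,-0.15,0,0,0,0,0,-0.2,0,0,0])

```text
time: 19.05
eef_pos: [0.4626, 0.0599, 0.2151]
tcp_rot: [0.703, 0.711, -0.0, 0.001]
contact_force: [1.0, -0.2, 0.2]
opening: 0.895
finger_force: 0.0
```

Call:
carry_out(deltas=[0.12,0,-0.05,0,0,0,0.12,0,-0.05,0,0,0,0.12,0,-0.05,0,0,0,0.12,0,-0.05,0,0,0])

```text
time: 19.55
eef_pos: [0.4613, 0.18, 0.2629]
tcp_rot: [0.703, 0.711, -0.001, 0.001]
contact_force: [0.1, 0.3, 0.4]
opening: 0.898
finger_force: 0.0
```

Run:
```python
from h import *
p,d=ctrl.read_camera("scene");cv2.imwrite("pics/end.png",p[50:370,200:520][...,::-1])
s=ctrl.get_state();print(s["time"],s["eef_pos"],s["contact_force"],s["opening"],abs(s["dq"]).max())
```

```text
19.6 [0.46114793 0.17937775 0.262291  ] [-0.27678472 -0.38508775 -0.4525452 ] 0.9006981725910418 0.02145835333492185
```

View pics/end.png

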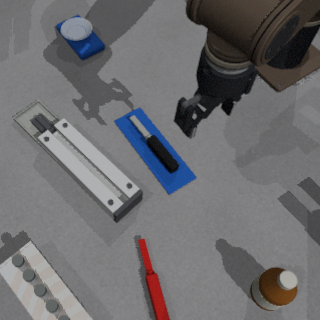

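The scraper lies flat on the mat at (153,143), the scrap is in the tray at (43,123), and the cold pack, dish and bottle look to be where they were. Handing in.

```bash
python3 -c "
from plant import ctrl
print(ctrl.sign_off())"
```

```text
the job is handed in; nothing more can be done
None
```

I pushed the scrap out of the slot and it lies flat in the catch tray, I laid the scraper back flat on the blue mat, and the cold pack, dish and bottle were left alone; I handed the job in after 19.6 s (no verdict returned).

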